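# Show a paint cross-section to the inspection camera

## Robot

A 6-joint arm with a two-finger parallel gripper is mounted at the origin on the work surface; the furniture and walls round the work are solid. World frame = base frame: x ahead of the robot, y to its left, z up, the work surface at z = 0. Lengths are in mm, angles in rad, forces in N, time in s.
With the tool pointing down it reaches from about 250 to 725 mm from the base axis. Payload 9.7 kg.
Tool frame: the origin (TCP) lies midway between the tips of the shut fingers; the grasp point (between the pads) lies 19 mm behind it; x points along the fingers, y is the direction in which the jaws open and shut, and the axes are right-handed (so a half turn about x gives the same grasp; the last joint's range is limited). The gripper opens to 85 mm and grips with 20 to 120 N. Pads are 22 mm wide; open, the fingers measure 114 mm over their backs; the gripper's body (76 mm by 85 mm) begins 54 mm behind the grasp point. The pads swing forward as they close: fully open they stand 13 mm farther back than shut.
Start: joints at [1.263, 0.087, 0.176, 1.66, 0, 1.571], TCP at [166.627, 524.149, 231.284] pointing down, gripper open.
Joint ranges: [-3.13, 3.13], [-0.85, 1.81], [-1.15, 1.24], [-2.2, 2.28], [-1.44, 1.52], [-3.14, 3.14]. Speed limits (rad/s): [2.22, 2.22, 2.57, 3.14, 3.14, 3.14].

## Interface

Orientations are given as a rotation vector (axis times angle).
In Python, from bench import r gives the robot as it stands.
- The arm moves only by the tool jog_arm, never from a script. Its argument "deltas" is one flat list of numbers, 6 for each row, row after row: the shift along the tool's x, y, z in mm, then the turn, a rotation vector about the tool's x, y, z in degrees. In form: [dx, dy, dz, wx, wy, wz, dx, dy, dz, wx, wy, wz, ...]. A call has 1 to 10 rows; each row is the pose to reach, as a shift and turn from the pose measured when the call began, along the tool's axes at that moment; what a row does not reach only later rows make up. A row lasts 1/10 s, in which the tool goes at most 50 mm and 8.59 degrees, less where a joint would pass 70% of its speed; a pose out of reach is approached as far as the arm can. A call with a gripper value outside its range is refused whole. "fingers" is the opening, from 0 (shut) to 1 (fully open), set as the call begins (left out, the last holds). The fingers move at their own pace and stop on an object; "squeeze" is the grip in N (left out, the last holds). Time passes only in rows, so rows that repeat a pose let the fingers close. It gives the time, the measured TCP pose, the force and the opening at its end, in the units of the state.
- r.sense(): the state, without advancing time (a new reading comes with each control period).
- r.grab_frame(name): name is "side" or "top"; returns (picture, depth): 400x640x3 uint8, blue, green, red; 400x640 float32, mm along the optical axis (not along the pixel's ray), 0 where there is no reading.
- r.camera_info(name): a dict with "camera_matrix" (3x3 intrinsics, pixels), "extrinsics" (4x4, takes a point from world to camera coordinates). Camera axes: x right, y down, z forward; pixel columns grow to the right and rows downward; lengths in mm; the calibration is good to about 2 mm. A picture is of the moment at which its call begins. camera_info takes no time and is no camera call.
- r.hand_in(): hands the job in, once; it reports no verdict.
The state is a dict: "clock": time; "joints": joint angles; "qvel": joint speeds; "joint_torque": joint torques, N m; "ee_pos": TCP position; "tool_rot": TCP orientation; "force": force on the tool from outside, world axes, zero at the start; "torque": the same for the moment, N m; "grip_width": finger opening in mm.
Only numpy, scipy, OpenCV 4.12 (cv2) and the standard library are available. Lean on these libraries where they do the work, as an engineer would, in place of code of your own. Each camera call takes 0.05 s, during which the arm holds its last target. There are 200 camera calls.

## Task

Slide the clear cover of the wooden sample case open, lift the resin block with the green label on its top out of its well by its two plain sides, and present it to the small inspection camera on the grey pillar stand: hold it still in the air in front of the lens, head up and not rolled, with its polished face looking squarely into the lens and centred on the lens axis at the working distance of 70 mm. Finish while holding it there; do not put fingers on the polished face, do not bump the camera, and leave the other two blocks standing in their wells.

Things in the scene. Friction and masses are not known exactly. Their poses are not given: they have to be found in the camera images.
- sample_case: Wooden case, fixed: 122 (x) x 182 (y) x 61 mm high, 6 mm walls, inside 110 mm wide (x). Origin: underside centre, z up; cover opens to its +y. Dark insert, its top 18 mm above the underside, has three wells on x = 0 at y = -58, -12, +34 mm, 19 x 23 mm, 12 mm deep (floor 6 mm up); a block has 1.5 mm play and stands 32 mm out. Which block is in which well varies.
- cover (a joint): Clear cover plate in the case's grooves, its top 57.5 mm above the case's underside. 0 = shut; grows (m) as it slides along the case's +y, uncovering the wells from the -y end; stops at 0.155, when it still covers the last 15 mm inside at the +y end and all wells are free. 1 to 2 N move it; it stays where left and may start open by some mm.
- cover_knob (a point): Brass knob on the cover, near the cover's +y end: 16 mm in diameter, 22 mm high above the cover plate. This point is on its axis, 11 mm above the plate and 11 mm below the knob's top, and moves with the cover.
- sample_green: The block wanted: honey-coloured resin, green label on its whole top and green layers in its polished face; 16 (x) x 20 (y) x 44 mm (z), 15 to 30 g. Origin: underside centre, z up its length. Polished face: the +y face. Plain sides to hold it by: the x faces, 16 mm apart. In the well its axes are the case's within 2 degrees, so the polished face looks to the case's +y end.
- polished_face (a point): Centre of the green block's polished face: on its +y face, 10 mm from the block's axis, 22 mm above its underside (half height).
- view_point (a point): Point in the air 70 mm straight out from the centre of the green block's polished face (80 mm from the block's axis along its +y); the lens should be here when the block is presented.
- sample_green_face: The polished skin of the green block's +y face (11 mm wide, 40 mm high, its origin the face's centre), not to be touched by fingers. Axes as the block's.
- sample_red: Another resin block, same size, origin and axes, with a red label on top; stays in its well.
- sample_blue: Another resin block, same size, origin and axes, with a blue label on top; stays in its well.
- inspection_camera: Inspection camera on a grey stand with a steel pillar, fixed: base 110 (x) x 106 mm, 270 mm high. Origin: on the table under the pillar's base plate, 6 mm in front of its centre; it looks towards its -x, the robot's side. Not to be touched.
- camera_head: Camera barrel, 76 mm long, ring light 47 mm across at its front. Origin: centre of the lens front, 205 mm above the table. It looks along its own -x, 20 degrees below level; its y is level. For a block presented rightly, block +y = this +x, block x = this -y, block z = this z: the block's head leans 20 degrees back, away from the lens.
- focus_point (a point): Point in the air on the lens axis, 70 mm in front of the lens front, 181 mm above the table: here belongs the centre of the polished face. Axes as the stand's.

How it is judged:
By the outcome, as a careful person would: the job done as asked, in the order asked, and still so for the second after the job is handed in, while the arm keeps its last pose, push and grip.
It also fails if it takes over 53 s, if anything falls off the work surface, if the arm or the gripper's body presses on something with over 40 N, if the wrist force passes 120 N, or if a joint passes its speed limit or range.

## Working session

There is one attempt and no reset: what is moved stays moved. The work goes in short steps, Python scripts to look and compute and a tool call to move; the robot and the scene stay as the last step left them, time stands still between calls to the robot, and variables do not carry over. Pictures are saved under pics/ and viewed, about 8 in all and at most 12, crops included, and the job is handed in when it is done.

Besides the shell and the picture viewer there is one more tool, called after "Request:" as name(argument=value, ...) on one line, values as JSON. jog_arm: Moves the arm, as the interface text tells. Its arguments: {"type":"object","properties":{"deltas":{"type":"array"},"fingers":{"type":"number"},"squeeze":{"type":"number"}},"required":["deltas"]}

```bash
ls; mkdir -p pics; cat > h.py <<'E'
import numpy as np, cv2
from bench import r
from scipy.spatial.transform import Rotation as R
def cam(n):
    c=r.camera_info(n); return np.array(c["camera_matrix"]),np.array(c["extrinsics"])
def pix(n,P):
    K,E=cam(n); p=E[:3,:3]@np.array(P,float)+E[:3,3]; p=K@p; return p[:2]/p[2]
def at_z(n,u,v,z):  # ray ∩ plane z
    K,E=cam(n); Rm=E[:3,:3]; o=-Rm.T@E[:3,3]; d=Rm.T@np.linalg.inv(K)@[u,v,1]
    return o+d*(z-o[2])/d[2]
def at_d(n,u,v,d):
    K,E=cam(n); return E[:3,:3].T@(np.linalg.inv(K)@[u,v,1]*d-E[:3,3])
def go(target,Rt):  # delta in tool axes
    s=r.sense(); R0=R.from_rotvec(s["tool_rot"])
    return R0.inv().apply(np.array(target)-s["ee_pos"]).round(1), np.degrees((R0.inv()*Rt).as_rotvec()).round(2)
E
python3 - <<'E'
from h import *
print(r.sense())
for n in("top","side"):
    p,d=r.grab_frame(n); cv2.imwrite(f"pics/{n}0.png",p); np.save(f"pics/{n}0.npy",d); K,E=cam(n); print(n,K,E.round(3), -E[:3,:3].T@E[:3,3])
E
```

```text
pics
{'clock': 0.0, 'joints': array([ 1.26298140e+00,  8.74454582e-02,  1.75130161e-01,  1.65980367e+00,
       -1.40289299e-05,  1.57079188e+00]), 'qvel': array([-9.69232038e-04, -8.81469245e-04,  7.61546958e-04,  4.20879957e-04,
        5.44961372e-05,  8.56481063e-04]), 'joint_torque': array([ 4.35034608e-04, -5.20386887e+01,  4.64805901e+01,  1.62800378e-02,
        1.63968907e-04, -4.58626715e-06]), 'ee_pos': array([166.5704762 , 523.92529907, 230.58906987]), 'tool_rot': array([ 0.24055593,  1.55745128, -0.24261907]), 'force': array([-0.33133473,  0.93965965,  0.48579812]), 'torque': array([ 0.01193648, -0.00886143,  0.01181072]), 'grip_width': 85.32395855701387}
top [[379.98264028   0.         323.62562271]
 [  0.         379.98264028 200.05411847]
 [  0.           0.           1.        ]] [[ 1.00000e-02 -1.00000e+00 -0.00000e+00  1.95377e+02]
 [-9.89000e-01 -1.00000e-02 -1.49000e-01  5.51848e+02]
 [ 1.49000e-01  2.00000e-03 -9.89000e-01  8.92384e+02]
 [ 0.00000e+00  0.00000e+00  0.00000e+00  1.00000e+00]] [410.36436238 199.25335335 964.86135925]
side [[366.33335002   0.         319.83258712]
 [  0.         366.33335002 200.26358231]
 [  0.           0.           1.        ]] [[ 9.85000e-01 -1.74000e-01  2.00000e-02 -4.90989e+02]
 [-9.30000e-02 -6.16000e-01 -7.82000e-01  2.90243e+02]
 [ 1.48000e-01  7.68000e-01 -6.23000e-01  7.15107e+02]
 [ 0.00000e+00  0.00000e+00  0.00000e+00  1.00000e+00]] [ 404.30449359 -455.82181419  682.24102969]
```

View pics/top0.png

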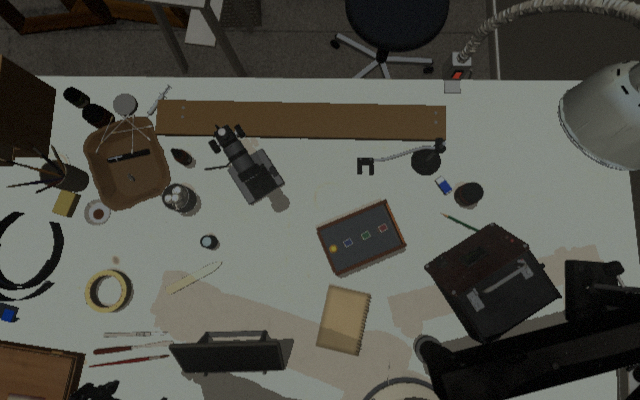

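View pics/side0.png

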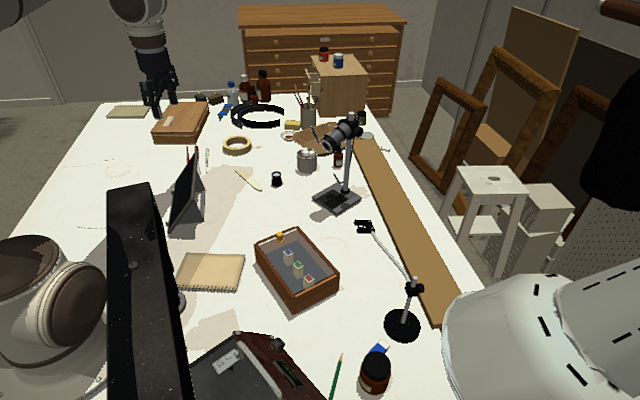

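The top view shows the case at about (362,237) with its knob at (333,248), so the case's +y points image-left. The blocks are blue, green, red from the knob end, with green in the middle at (365,236). The pillar camera is at about (245,165).

```bash
python3 - <<'E'
import cv2
p=cv2.imread("pics/top0.png")
a=cv2.resize(p[190:285,305:415],None,fx=5,fy=5,interpolation=cv2.INTER_CUBIC)[:, :]
b=cv2.resize(p[110:220,195:300],None,fx=5,fy=5,interpolation=cv2.INTER_CUBIC)
import numpy as np
a=cv2.resize(a,(550,475)); 
cv2.imwrite("pics/c1.png",cv2.convertScaleAbs(a,alpha=1.7)); 
s=cv2.imread("pics/side0.png")
b=cv2.resize(p[115:215,200:300],(400,400),interpolation=cv2.INTER_CUBIC); c=cv2.resize(s[105:225,290:390],(400,480),interpolation=cv2.INTER_CUBIC)
o=np.zeros((480,800,3),np.uint8); o[:400,:400]=cv2.convertScaleAbs(b,alpha=1.7); o[:,400:]=c
cv2.imwrite("pics/c2.png",o)
E
```

```text
(no output)
```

View pics/c1.png

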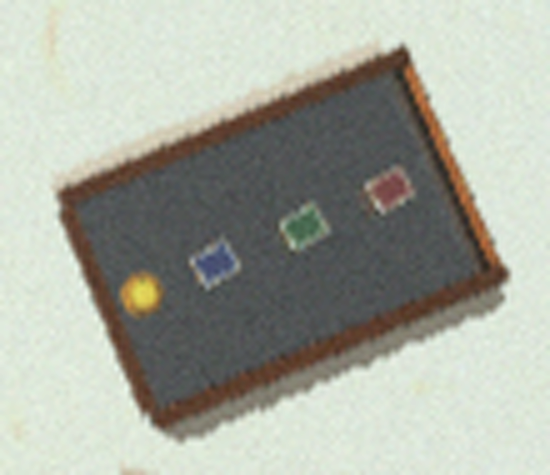

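View pics/c2.png

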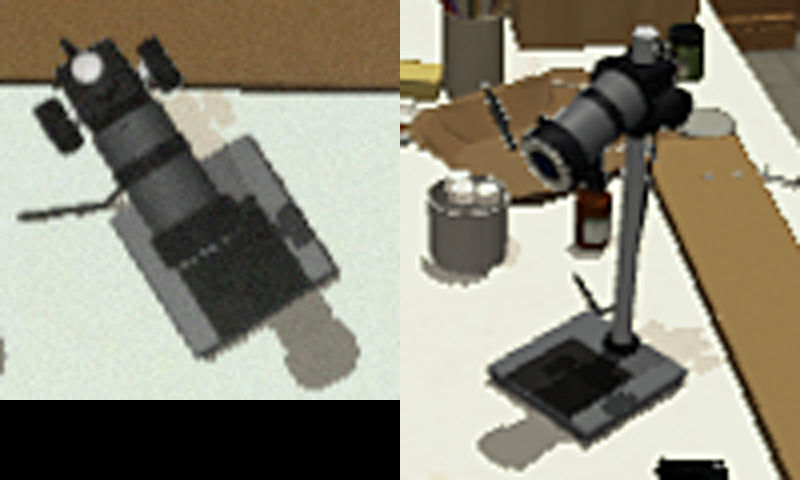

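```bash
python3 - <<'E'
from h import *
dt=np.load("pics/top0.npy"); ds=np.load("pics/side0.npy")
f=lambda u,v,z:at_z("top",305+(u+.5)/5-.5,190+(v+.5)/5-.5,z)[:2]
C=np.array([f(*c,61) for c in [(62,190),(405,45),(507,272),(160,427)]])
print("corners",C.round(1),"centre",C.mean(0))
for i in range(4):
    d=C[(i+1)%4]-C[i]; print(np.linalg.norm(d).round(1),np.degrees(np.arctan2(d[1],d[0])).round(1))
for n,c in dict(blue=(215,264,50),green=(304,227,50),red=(389,189,50),knob=(141,294,79.5)).items(): print(n,f(*c).round(1))
# side view of labels by colour centroid
for n in("top","side"):
    p=cv2.imread(f"pics/{n}0.png").astype(int)
    m=(p[...,1]>p[...,2]+25)&(p[...,1]>p[...,0]+15)
    l,lab,st,ce=cv2.connectedComponentsWithStats(m.astype(np.uint8))
    for i in range(1,l):
        if st[i,4]>8: print(n,ce[i].round(1),st[i,4],at_z(n,*ce[i],50).round(1))
g=lambda u,v,z:at_z("top",200+(u+.5)/4-.5,115+(v+.5)/4-.5,z)[:2]
B=np.array([g(*c,12) for c in [(245,135),(340,270),(205,357),(113,215)]])
print("base",B.round(1),B.mean(0))
for i in range(4):
    d=B[(i+1)%4]-B[i]; print(np.linalg.norm(d).round(1),np.degrees(np.arctan2(d[1],d[0])).round(1))
print("pillar",g(88,68,270))
print("lens side",at_z("side",290+(147.5)/4-.5,105+165.5/4-.5,205))
# cloud of camera head from both
for n,d,(v0,v1,u0,u1) in(("top",dt,(115,215,200,300)),("side",ds,(105,165,310,370))):
    K,E=cam(n); v,u=np.mgrid[v0:v1,u0:u1]; z=d[v0:v1,u0:u1]
    P=np.stack([at_d(n,a,b,c) for a,b,c in zip(u.ravel(),v.ravel(),z.ravel()) if c>0])
    np.save(f"pics/{n}_cl.npy",P)
    Q=P[(P[:,2]>150)&(P[:,2]<300)&(P[:,0]>350)&(P[:,0]<700)]; print(n,len(Q),Q.mean(0),Q.min(0),Q.max(0))
    # base
    Q=P[(P[:,2]>5)&(P[:,2]<25)]; print(" low",len(Q),np.median(Q[:,2]) if len(Q) else 0)
E
```

```text
corners [[480.5 215.9]
 [552.   51.6]
 [443.8   5. ]
 [370.2 168.7]] centre [461.60823041 110.30682652]
179.1 -66.5
117.8 -156.7
179.5 114.2
120.0 23.1
blue [446.6 142.4]
green [464.7  99.6]
red [483.4  58.6]
knob [431.3 178.4]
side [297.7 264.2] 24 [464.6 102.   50. ]
side [334.7 380.8] 115 [ 493.6 -168.9   50. ]
base [[688.1 364.7]
 [599.7 300.9]
 [542.8 385. ]
 [634.2 447.6]] [616.1872056  374.54345772]
109.0 -144.2
101.5 124.1
110.9 34.4
98.9 -57.0
pillar [645.03018071 395.63949952]
lens side [573.7303975  351.07170965 205.        ]Traceback (most recent call last):
  File "<stdin>", line 26, in <module>
  File "h.py", line 12, in at_d
    K,E=cam(n); return E[:3,:3].T@(np.linalg.inv(K)@[u,v,1]*d-E[:3,3])
        ~~~^^^
  File "h.py", line 5, in cam
    c=r.camera_info(n); return np.array(c["camera_matrix"]),np.array(c["extrinsics"])
ValueError: time passes only in moves, steps and waits
```

```bash
sed -i 's/^def cam(n):/from functools import lru_cache\n@lru_cache\ndef cam(n):/' h.py
python3 - <<'E'
from h import *
from scipy.optimize import least_squares
dt=np.load("pics/top0.npy"); ds=np.load("pics/side0.npy")
A=[]
for n,d,(v0,v1,u0,u1) in(("top",dt,(115,215,200,300)),("side",ds,(105,225,290,390))):
    v,u=np.mgrid[v0:v1,u0:u1]; z=d[v0:v1,u0:u1]
    P=np.stack([np.r_[at_d(n,a,b,c),n=="top"] for a,b,c in zip(u.ravel(),v.ravel(),z.ravel()) if c>0]); A.append(P)
P=np.vstack(A); np.save("pics/cl.npy",P)
T=P[P[:,3]==1]
for lo,hi in((5,30),):
    Q=T[(T[:,2]>lo)&(T[:,2]<hi)&(abs(T[:,0]-616)<90)&(abs(T[:,1]-375)<90)]
    print("base z",np.percentile(Q[:,2],[5,50,95]),len(Q)); print(cv2.minAreaRect(Q[:,:2].astype(np.float32)))
c,s=np.cos(np.radians(34.5)),np.sin(np.radians(34.5))
# in stand frame
def loc(Q): q=Q[:,:2]-[616.2,374.5]; return np.c_[q@[c,s],q@[-s,c],Q[:,2],Q[:,3]]
L=loc(P); H=L[(L[:,2]>150)&(L[:,2]<275)&(abs(L[:,1])<45)&(abs(L[:,0])<110)]
print("n",len(H), (H[:,3]==1).sum())
for x in range(-70,70,10):
    for t in(1,0):
        q=H[(abs(H[:,0]-x)<5)&(H[:,3]==t)]
        if len(q)>4: print(x,t,len(q),"y",np.percentile(q[:,1],[3,50,97]).round(1),"z",np.percentile(q[:,2],[3,97]).round(1))
E
```

```text
base z [11.81961837 15.73638994 18.72922466] 1357
((626.65869140625, 361.8436279296875), (150.53890991210938, 162.64503479003906), 30.23293113708496)
n 2322 1377
-60 1 34 y [-13.2   0.3  15.3] z [220.5 229.8]
-60 0 64 y [-17.9  -0.7  18.2] z [211.7 230.5]
-50 1 120 y [-17.8   2.2  23.2] z [214.1 232.3]
-50 0 117 y [-19.9  -5.2  21.1] z [191.3 232.3]
-40 1 110 y [-19.    2.4  24.8] z [213.4 234.5]
-40 0 49 y [-21.1 -10.6  11.4] z [193.7 233.7]
-30 1 101 y [-14.8   1.9  20.7] z [217.  236.1]
-30 0 56 y [-16.5  -8.4  13.7] z [214.3 236.9]
-20 1 110 y [-15.3   2.4  20.6] z [221.4 239.6]
-20 0 58 y [-16.4 -10.2   8.8] z [209.2 240.9]
-10 1 115 y [-15.7   2.7  20.9] z [225.3 243.9]
-10 0 62 y [-17.9  -9.7  16.4] z [213.9 244. ]
0 1 104 y [-15.9   1.9  20.7] z [227.1 246.3]
0 0 51 y [-16.9  -8.6  11.8] z [221.6 247.4]
10 1 103 y [-15.9   1.7  20.2] z [232.9 249.1]
10 0 46 y [-16.4 -11.8  10.3] z [222.6 249.5]
20 1 159 y [-31.4   1.6  34.7] z [225.7 252.9]
20 0 122 y [-32.6 -13.3  32.2] z [208.  253.2]
30 1 213 y [-31.1   1.9  35.1] z [229.7 271.3]
30 0 209 y [-33.4  -3.8  31.4] z [154.1 270.7]
40 1 140 y [-31.8   0.9  35.5] z [229.5 271.7]
40 0 71 y [-35.3 -14.3   3.8] z [160.6 271.2]
50 1 60 y [-29.    2.7  34. ] z [234.1 262.6]
50 0 19 y [-23.9 -13.9   2.5] z [230.  259.1]
60 1 8 y [4.  6.2 7.8] z [235.9 257.2]
60 0 19 y [ 2.1  9.1 12.5] z [153.9 256.5]
```

```bash
python3 - <<'E'
from h import *
P=np.load("pics/cl.npy")
c,s=np.cos(np.radians(34.5)),np.sin(np.radians(34.5))
q=P[:,:2]-[616.2,374.5]; L=np.c_[q@[c,s],q@[-s,c],P[:,2]]
a=L[:,0]*np.cos(.349)+(L[:,2]-205)*np.sin(.349); b=-L[:,0]*np.sin(.349)+(L[:,2]-205)*np.cos(.349)
for t in(0,1):
    m=(P[:,3]==t)&(a>-80)&(a<-25)&(L[:,2]>170)&(abs(L[:,1])<35)
    h,e=np.histogram(a[m],np.arange(-80,-24,2.5)); print(t,dict(zip(e.round(1),h)))
    f=m&(a<-42)&(a>-62); print("y",np.percentile(L[f,1],[3,97]),"b",np.percentile(b[f],[2,98]))
    m2=m&(a>-42)
    print(" top b of ring zone",np.percentile(b[m2],[98]))
E
```

```text
0 {np.float64(-80.0): np.int64(0), np.float64(-77.5): np.int64(0), np.float64(-75.0): np.int64(0), np.float64(-72.5): np.int64(0), np.float64(-70.0): np.int64(0), np.float64(-67.5): np.int64(0), np.float64(-65.0): np.int64(0), np.float64(-62.5): np.int64(0), np.float64(-60.0): np.int64(0), np.float64(-57.5): np.int64(0), np.float64(-55.0): np.int64(0), np.float64(-52.5): np.int64(17), np.float64(-50.0): np.int64(86), np.float64(-47.5): np.int64(23), np.float64(-45.0): np.int64(16), np.float64(-42.5): np.int64(20), np.float64(-40.0): np.int64(14), np.float64(-37.5): np.int64(15), np.float64(-35.0): np.int64(14), np.float64(-32.5): np.int64(9), np.float64(-30.0): np.int64(6), np.float64(-27.5): np.int64(15)}
y [-19.25814464  20.4546318 ] b [ 1.52505768 43.29484986]
 top b of ring zone [43.50581403]
1 {np.float64(-80.0): np.int64(0), np.float64(-77.5): np.int64(0), np.float64(-75.0): np.int64(0), np.float64(-72.5): np.int64(0), np.float64(-70.0): np.int64(0), np.float64(-67.5): np.int64(0), np.float64(-65.0): np.int64(0), np.float64(-62.5): np.int64(0), np.float64(-60.0): np.int64(0), np.float64(-57.5): np.int64(0), np.float64(-55.0): np.int64(0), np.float64(-52.5): np.int64(0), np.float64(-50.0): np.int64(7), np.float64(-47.5): np.int64(29), np.float64(-45.0): np.int64(29), np.float64(-42.5): np.int64(30), np.float64(-40.0): np.int64(28), np.float64(-37.5): np.int64(30), np.float64(-35.0): np.int64(30), np.float64(-32.5): np.int64(29), np.float64(-30.0): np.int64(26), np.float64(-27.5): np.int64(25)}
y [-18.02657305  23.39064414] b [25.8121321 42.8651396]
 top b of ring zone [42.6083568]
```

```bash
cat >> h.py <<'E'
CY=113.6; CAMY=34.5
def frame(x,y):
    x=np.array(x,float);x/=np.linalg.norm(x);y=np.array(y,float);y/=np.linalg.norm(y)
    return R.from_matrix(np.c_[x,y,np.cross(x,y)])
cx=np.array([np.cos(np.radians(CY-90)),np.sin(np.radians(CY-90)),0]); cyv=np.array([np.cos(np.radians(CY)),np.sin(np.radians(CY)),0])
DOWN=lambda s:frame([0,0,-1],s*cx)
E
python3 - <<'E'
from h import *
s=r.sense(); print(R.from_rotvec(s["tool_rot"]).as_matrix().round(3))
for sg in(1,-1): print(sg,go([431.3,178.4,150],DOWN(sg)))
E
```

```text
[[-0.     0.303  0.953]
 [-0.001  0.953 -0.303]
 [-1.    -0.001 -0.   ]]
1 (array([  80.9, -249. ,  357. ]), array([4.877e+01, 3.000e-02, 7.000e-02]))
-1 (array([  80.9, -249. ,  357. ]), array([-1.3123e+02, -8.0000e-02,  3.0000e-02]))
```

Request:
jog_arm(deltas=[0, -13, 18, -7, 0, 0, 0, -26, 36, -14, 0, 0, 5, -40, 56, -21, 0, 0, 10, -54, 77, -29, 0, 0, 15, -68, 98, -36, 0, 0, 20, -82, 119, -43, 0, 0, 25, -96, 140, -51, 0, 0, 30, -110, 161, -58, 0, 0, 35, -124, 179, -65, 0, 0, 40, -136, 196, -72, 0, 0], fingers=0.6, squeeze=20)

```text
clock: 1.1
ee_pos: [312.5, 333.9, 190.3]
tool_rot: [-0.745, 1.441, 0.743]
force: [0.5, 1.0, -0.3]
grip_width: 51.3
```

```bash
python3 - <<'E'
from h import *
print(r.sense()["joints"].round(3),r.sense()["ee_pos"],go([431.3,178.4,130],DOWN(-1)))
E
```

```text
[ 8.190e-01 -1.440e-01 -1.290e-01  1.587e+00 -1.000e-03 -1.350e-01] [312.52643299 333.86144666 190.33486034] (array([  60.5, -186.8,  -57.9]), array([-5.896e+01, -1.000e-01, -3.000e-02]))
```

Request:
jog_arm(deltas=[6, -21, -6, -7, 0, 0, 12, -42, -13, -14, 0, 0, 18, -63, -19, -21, 0, 0, 25, -84, -26, -28, 0, 0, 32, -105, -32, -35, 0, 0, 40, -126, -39, -42, 0, 0, 48, -147, -45, -49, 0, 0, 56, -168, -52, -55, 0, 0, 60, -187, -58, -59, 0, 0, 60, -187, -58, -59, 0, 0], fingers=0.5)

```text
clock: 2.1
ee_pos: [431.9, 176.6, 129.5]
tool_rot: [-1.506, 0.989, 1.507]
force: [0.7, 0.1, -0.1]
grip_width: 43.1
```

```bash
python3 - <<'E'
from h import *
print(r.sense()["joints"].round(3),r.sense()["ee_pos"],go([431.3,178.4,66],DOWN(-1)))
p,d=r.grab_frame("side"); q=cv2.resize(p[205:325,235:355],(480,480),interpolation=cv2.INTER_CUBIC)
p2,d=r.grab_frame("top"); q2=cv2.resize(p2[190:290,300:420],(576,480),interpolation=cv2.INTER_CUBIC)
cv2.imwrite("pics/k1.png",cv2.resize(np.hstack([q,cv2.convertScaleAbs(q2,alpha=1.6)]),(800,364)))
E
```

```text
[ 0.389 -0.124 -0.228  1.469 -0.002 -1.593] [431.85084674 176.64558109 129.45488996] (array([63.5, -0.4,  1.9]), array([ 0.  , -0.09, -0.17]))
```

View pics/k1.png

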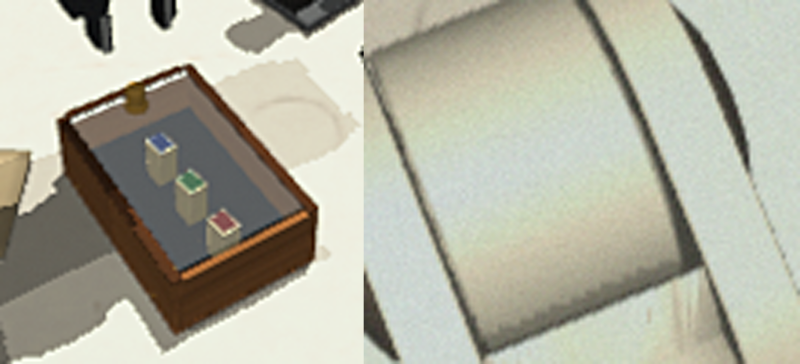

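The side crop shows the knob at about (137,95), between the two fingertips above it. I'll descend onto it and close.

Request:
jog_arm(deltas=[12, 0, 2, 0, 0, 0, 25, 0, 2, 0, 0, 0, 38, 0, 2, 0, 0, 0, 50, 0, 2, 0, 0, 0, 60, 0, 2, 0, 0, 0, 63.5, 0, 2, 0, 0, 0, 63.5, 0, 2, 0, 0, 0])

```text
clock: 2.9
ee_pos: [430.0, 179.7, 66.2]
tool_rot: [-1.504, 0.99, 1.506]
force: [-0.2, 1.3, 0.7]
grip_width: 43.0
```

Request:
jog_arm(deltas=[0, 0, 0, 0, 0, 0, 0, 0, 0, 0, 0, 0, 0, 0, 0, 0, 0, 0, 0, 0, 0, 0, 0, 0, 0, 0, 0, 0, 0, 0, 0, 0, 0, 0, 0, 0, 0, 0, 0, 0, 0, 0, 0, 0, 0, 0, 0, 0], fingers=0, squeeze=20)

```text
clock: 3.7
ee_pos: [429.8, 179.6, 66.7]
tool_rot: [-1.504, 0.99, 1.506]
force: [-6.2, -1.6, 6.6]
grip_width: 14.8
```

Request:
jog_arm(deltas=[0, 0, 5, 0, 0, 0, 0, 0, 14, 0, 0, 0, 0, 0, 23, 0, 0, 0, 0, 0, 32, 0, 0, 0, 0, 0, 41, 0, 0, 0, 0, 0, 50, 0, 0, 0, 0, 0, 59, 0, 0, 0, 0, 0, 68, 0, 0, 0, 0, 0, 76, 0, 0, 0, 0, 0, 84, 0, 0, 0])

```text
clock: 4.7
ee_pos: [396.1, 257.3, 66.7]
tool_rot: [-1.504, 0.99, 1.506]
force: [-0.2, -1.3, 2.9]
grip_width: 14.7
```

Request:
jog_arm(deltas=[0, 0, 8, 0, 0, 0, 0, 0, 17, 0, 0, 0, 0, 0, 26, 0, 0, 0, 0, 0, 35, 0, 0, 0, 0, 0, 44, 0, 0, 0, 0, 0, 53, 0, 0, 0, 0, 0, 60, 0, 0, 0, 0, 0, 65, 0, 0, 0, 0, 0, 69, 0, 0, 0, 0, 0, 69, 0, 0, 0])

```text
clock: 5.7
ee_pos: [369.6, 318.9, 66.6]
tool_rot: [-1.509, 0.993, 1.501]
force: [6.7, -12.9, 5.3]
grip_width: 14.3
```

Request:
jog_arm(deltas=[0, 0, -1, 0, 0, 0, 0, 0, -1, 0, 0, 0, 0, 0, -1, 0, 0, 0, 0, 0, -1, 0, 0, 0, -15, 0, -1, 0, 0, 0, -30, 0, -1, 0, 0, 0, -45, 0, -1, 0, 0, 0, -60, 0, -1, 0, 0, 0, -75, 0, -1, 0, 0, 0, -75, 0, -1, 0, 0, 0], fingers=0.55)

```text
clock: 6.7
ee_pos: [370.8, 319.2, 144.4]
tool_rot: [-1.509, 0.989, 1.499]
force: [0.7, -0.1, 0.0]
grip_width: 47.0
```

```bash
python3 - <<'E'
from h import *
s=r.sense(); print(s["joints"].round(3),s["ee_pos"],s["grip_width"],go([465.3,100.2,140],DOWN(-1)))
p,d=r.grab_frame("side"); q=cv2.resize(p[180:320,220:360],(560,560),interpolation=cv2.INTER_CUBIC); cv2.imwrite("pics/o1.png",q)
p2,d=r.grab_frame("top"); cv2.imwrite("pics/t2.png",p2)
for n,p in(("side",p),("top",p2)):
    p=p.astype(int); m=(p[...,1]>p[...,2]+15)&(p[...,1]>p[...,0]+8)
    l,lab,st,ce=cv2.connectedComponentsWithStats(m.astype(np.uint8))
    for i in range(1,l):
        if st[i,4]>8: print(n,ce[i].round(1),st[i,4],at_z(n,*ce[i],50).round(1))
E
```

```text
[ 0.714 -0.073 -0.152  1.492 -0.005 -1.266] [370.77590873 319.22353508 144.44283241] 47.01430141572815 (array([   5.7,    0.3, -238.5]), array([-0.18, -0.3 ,  0.07]))
side [297.2 264.3] 47 [463.5 101.9  50. ]
side [334.8 380.1] 132 [ 494.1 -167.7   50. ]
top [462.4 223. ] 64 [ 495.8 -134.7   50. ]
top [365.4 235. ] 52 [464.8  99.6  50. ]
```

View pics/o1.png

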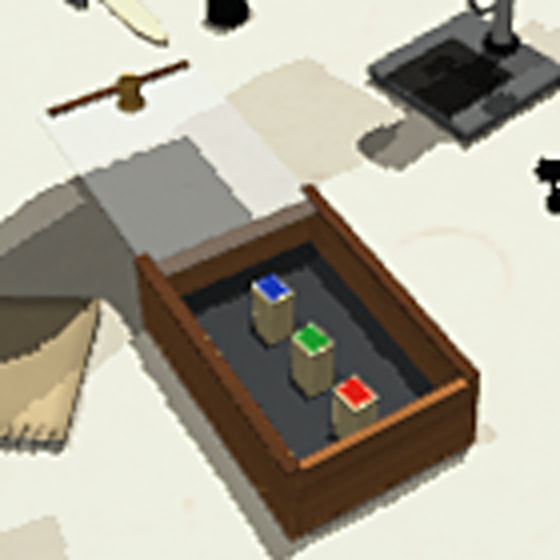

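The cover is open. The side crop shows the green block in the middle well at (313,340), with all three blocks standing.

Request:
jog_arm(deltas=[0, 0, -12, 0, 0, 0, 0, 0, -40, 0, 0, 0, 0, 0, -70, 0, 0, 0, 0, 0, -100, 0, 0, 0, 0, 0, -130, 0, 0, 0, 3, 0, -160, 0, 0, 0, 5, 0, -190, 0, 0, 0, 6, 0, -218, 0, 0, 0, 6, 0, -238, 0, 0, 0, 6, 0, -240, 0, 0, 0], fingers=0.5)

```text
clock: 7.8
ee_pos: [465.6, 95.9, 136.5]
tool_rot: [-1.506, 0.996, 1.5]
force: [0.4, 0.1, 0.1]
grip_width: 42.8
```

```bash
python3 - <<'E'
from h import *
print(go([465.4,98.6,22],DOWN(-1)),r.sense()["joints"].round(2))
E
```

```text
(array([114.5,  -1.2,   3.2]), array([-0.34, -0.37, -0.19])) [ 0.21 -0.1  -0.2   1.48 -0.01 -1.77]
```

Request:
jog_arm(deltas=[14, -1, 2, 0, -0.3, 0, 30, -1, 2.5, -0.3, -0.3, -0.2, 46, -1, 2.5, -0.3, -0.3, -0.2, 62, -1, 2.5, -0.3, -0.3, -0.2, 78, -1, 2.5, -0.3, -0.3, -0.2, 92, -1, 2.5, -0.3, -0.3, -0.2, 103, -1, 2.5, -0.3, -0.3, -0.2, 110, -1, 2.5, -0.3, -0.3, -0.2, 113, -1, 2.5, -0.3, -0.3, -0.2, 113, -1, 2.5, -0.3, -0.3, -0.2])

```text
clock: 8.8
ee_pos: [465.4, 97.9, 23.3]
tool_rot: [-1.506, 0.986, 1.505]
force: [-0.0, 0.1, -1.1]
grip_width: 42.9
```

Request:
jog_arm(deltas=[0, 0, 0, 0, 0, 0, 0, 0, 0, 0, 0, 0, 0, 0, 0, 0, 0, 0, 0, 0, 0, 0, 0, 0, 0, 0, 0, 0, 0, 0, 0, 0, 0, 0, 0, 0, 0, 0, 0, 0, 0, 0, 0, 0, 0, 0, 0, 0], fingers=0, squeeze=25)

```text
clock: 9.6
ee_pos: [465.9, 97.9, 24.0]
tool_rot: [-1.507, 0.986, 1.504]
force: [-0.8, 0.2, 5.5]
grip_width: 15.2
```

Request:
jog_arm(deltas=[-3, 0, 0, 0, 0, 0, -8, 0, 0, 0, 0, 0, -15, 0, 0, 0, 0, 0, -25, 0, 0, 0, 0, 0, -38, 0, 0, 0, 0, 0, -54, 0, 0, 0, 0, 0, -72, 0, 0, 0, 0, 0, -90, 0, 0, 0, 0, 0, -106, 0, 0, 0, 0, 0, -115, 0, 0, 0, 0, 0])

```text
clock: 10.6
ee_pos: [466.2, 98.1, 141.3]
tool_rot: [-1.508, 0.984, 1.502]
force: [-0.1, 0.2, -0.3]
grip_width: 15.3
```

```bash
cat >> h.py <<'E'
def present(back=0, o=(0,0,0), face=(518.0,308.8,181.0), tz=2.0, tx=18-22.0):
    # tcp pose for the block; tx: block centre is at TCP + tool_x*(tx_)…
    a=np.radians(CAMY); t=np.radians(20)
    hx=np.array([np.cos(a),np.sin(a),0]); bz=-np.sin(t)*hx+[0,0,np.cos(t)]; by=np.cos(t)*hx+[0,0,np.sin(t)]; bx=np.cross(by,bz)
    Rt=frame(-bz,-bx)   # tool y=-block x, tool z=block y
    # block centre (22 up) is 4 mm above TCP (TCP 18 above underside) -> along tool x -4
    f=np.array(face)-back*by
    return f-by*(10+tz)-bz*4.0, Rt
E
python3 - <<'E'
from h import *
s=r.sense(); print(s["joints"].round(2),s["ee_pos"],s["grip_width"],s["force"].round(1))
t,Rt=present(back=60); print(t,present()[0]); print(go(t,Rt))
p,d=r.grab_frame("side"); q=cv2.resize(p[170:320,220:370],(600,600),interpolation=cv2.INTER_CUBIC); cv2.imwrite("pics/l1.png",q)
E
```

```text
[ 0.21 -0.11 -0.19  1.48 -0.   -1.77] [466.23165027  98.13801799 141.26505859] 15.289283233770723 [-0.1  0.2 -0.3]
[463.36884957 271.25305056 152.6157792 ] [509.83436745 303.18791623 173.1369878 ]
(array([-11.4, -66.6, 159.8]), array([ 78.24, -16.66, -13.55]))
```

View pics/l1.png

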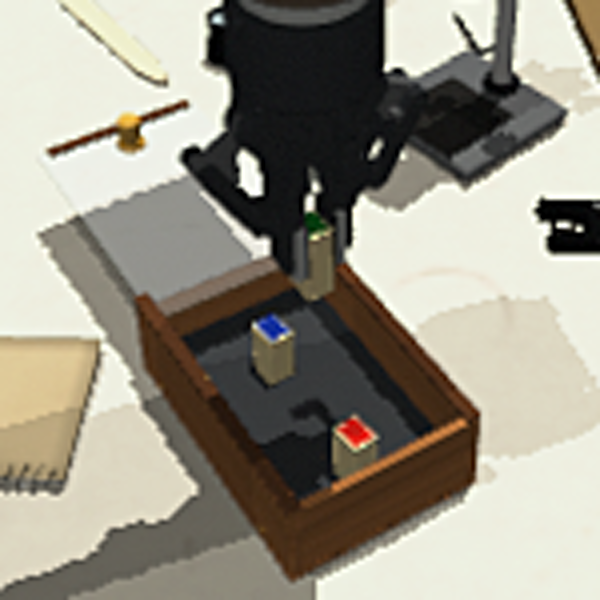

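The block is held. In the crop it hangs between the fingers at (317,260), with blue (272,345) and red (355,445) still standing. Next I'll move to the standoff pose.

Request:
jog_arm(deltas=[-1, -4, 10, 5, -1, -0.9, -2, -10, 24, 12, -2.5, -2.0, -3, -17, 40, 19.6, -4.2, -3.4, -4.3, -25, 60, 29.3, -6.2, -5.1, -5.7, -33, 80, 39, -8.3, -6.8, -7, -41.5, 100, 48.9, -10.4, -8.5, -8.5, -50, 120, 58.7, -12.5, -10.2, -10, -57.5, 138, 67.5, -14.4, -11.7, -11, -63, 152, 74, -15.8, -12.8, -11.4, -66.6, 160, 78.2, -16.7, -13.5])

```text
clock: 11.65
ee_pos: [463.3, 272.3, 153.2]
tool_rot: [-0.371, 1.182, 0.53]
force: [-0.3, -0.7, 0.3]
grip_width: 15.4
```

Request:
jog_arm(deltas=[0, 0, 0, 0, 0, 0, 0, 0, 0, 0, 0, 0])

```text
clock: 11.85
ee_pos: [462.8, 272.3, 153.0]
tool_rot: [-0.375, 1.182, 0.533]
force: [-0.4, -0.6, -0.4]
grip_width: 15.3
```

```bash
python3 - <<'E'
from h import *
s=r.sense(); print(s["joints"].round(2),s["ee_pos"],s["grip_width"],s["force"].round(1))
for b in(60,15):
    print(b,go(*present(back=b)))
E
```

```text
[ 0.51 -0.31 -0.39  1.15  0.03 -0.09] [462.78599883 272.26384852 152.96544672] 15.29468089035725 [-0.4 -0.6 -0.4]
60 (array([ 0.3, -1.2, -0.2]), array([ 0.59, -0.07, -0.17]))
15 (array([ 0.2, -1.6, 44.8]), array([ 0.59, -0.07, -0.17]))
```

Good. Next I'll move to the computed presentation pose (60 mm along tool z), where both cameras can check the lens and block against each other.

Request:
jog_arm(deltas=[0, 0, 5, 0.3, 0, 0, 0, -0.5, 13, 0.6, 0, -0.2, 0, -1, 22, 0.6, 0, -0.2, 0, -1, 31, 0.6, 0, -0.2, 0, -1.5, 40, 0.6, 0, -0.2, 0, -1.5, 48, 0.6, 0, -0.2, 0, -1.5, 55, 0.6, 0, -0.2, 0, -1.5, 59, 0.6, 0, -0.2, 0, -1.5, 59.5, 0.6, 0, -0.2, 0, -1.5, 59.5, 0.6, 0, -0.2])

```text
clock: 12.85
ee_pos: [509.3, 303.2, 173.1]
tool_rot: [-0.368, 1.184, 0.524]
force: [-0.9, 0.3, -0.7]
grip_width: 15.4
```

```bash
python3 - <<'E'
from h import *
s=r.sense(); print(s["joints"].round(2),s["ee_pos"],s["force"].round(1)); print(go(*present()))
f=np.array([518,308.8,181.]);t,Rt=present()
M=Rt.as_matrix();bz=-M[:,0];bx=-M[:,1];by=M[:,2]
for n in("side","top"):
    p,d=r.grab_frame(n); cv2.imwrite(f"pics/p_{n}.png",p); np.save(f"pics/p_{n}.npy",d)
    pr={k:pix(n,P).round(1) for k,P in dict(face=f,lens=f+70*by,bot=f-10*by-22*bz,top=f-10*by+22*bz,tcp=t).items()}; print(n,pr)
    u,v=pr["face"].astype(int); c=p[v-50:v+50,u-40:u+60]; cv2.imwrite(f"pics/pc_{n}.png",cv2.convertScaleAbs(cv2.resize(c,(600,600),interpolation=cv2.INTER_CUBIC),alpha=1.3)); print(u-40,v-50)
E
```

```text
[ 0.52 -0.18 -0.24  1.16  0.03 -0.07] [509.2719209  303.17612449 173.09997835] [-0.9  0.3 -0.7]
(array([ 0.1, -0.3,  0.5]), array([-0.  , -0.09,  0.03]))
side {'face': array([307.4, 164.3]), 'lens': array([326.2, 146.9]), 'bot': array([306.8, 172.6]), 'top': array([302.3, 161. ]), 'tcp': array([304.5, 168.5])}
267 114
top {'face': array([271.6, 204.7]), 'lens': array([252.6, 176.6]), 'bot': array([273.6, 206.9]), 'top': array([275. , 210.4]), 'tcp': array([274.7, 209.1])}
231 154
```

View pics/pc_side.png

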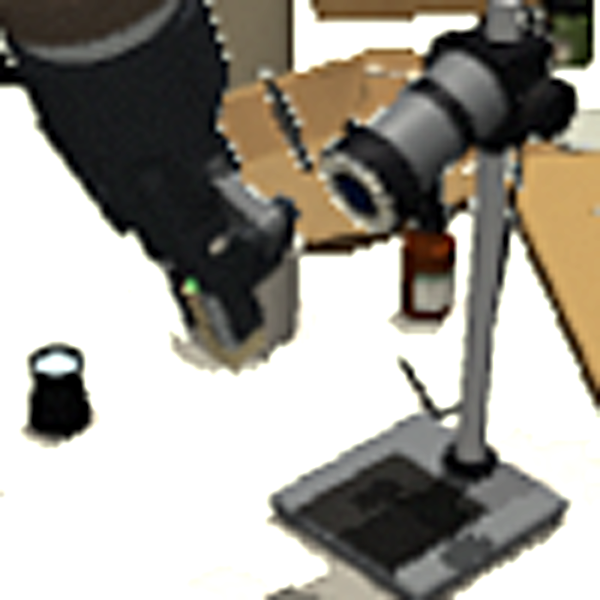

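```bash
cat > ov.py <<'E'
from h import *
s=r.sense(); M=R.from_rotvec(s["tool_rot"]).as_matrix();bz=-M[:,0];bx=-M[:,1];by=M[:,2]
tz=2.0; ax=s["ee_pos"]+by*tz-bz*18
f=np.array([518,308.8,181.]);Mt=present()[1].as_matrix();hz=-Mt[:,0];hy=-Mt[:,1];hx=Mt[:,2]; lens=f+70*hx
out=[]
for n in("side","top"):
    p=cv2.imread(f"pics/p_{n}.png"); u,v=pix(n,f+20*hx).astype(int); k=8; o=(u-25,v-35)
    c=cv2.resize(p[o[1]:o[1]+70,o[0]:o[0]+50],None,fx=k,fy=k,interpolation=cv2.INTER_CUBIC)
    if n=="top": c=cv2.convertScaleAbs(c,alpha=1.7)
    q=lambda P:tuple(int(x) for x in ((pix(n,P)-o+.5)*k))
    V={(i,j,l):q(ax+bx*8*i+by*10*j+bz*44*l) for i in(-1,1) for j in(-1,1) for l in(0,1)}
    for a in V:
        for b in V:
            if a<b and sum(x!=y for x,y in zip(a,b))==1: cv2.line(c,V[a],V[b],(0,0,255),1)
    for t in np.linspace(0,6.28,60): cv2.circle(c,q(lens+23.5*(np.cos(t)*hy+np.sin(t)*hz)),1,(255,0,255),-1)
    out.append(c)
cv2.imwrite("pics/ov1.png",np.hstack(out))
E
python3 ov.py
```

```text
(no output)
```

View pics/ov1.png

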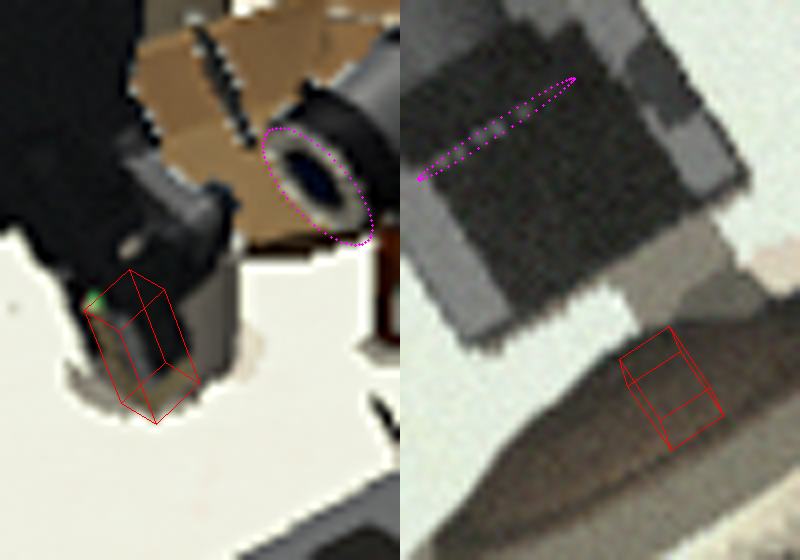

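```bash
cat >> ov.py <<'E'
n="side"; d=np.load("pics/p_side.npy"); u,v=pix(n,f+20*hx).astype(int); o=(u-25,v-35)
print("block coords (x,y,z) back face should be y=-10, x in +-8")
for y in range(38,53):
    for x in range(11,20):
        P=at_d(n,x+o[0],y+o[1],d[y+o[1],x+o[0]])-ax; b=[P@bx,P@by,P@bz]
        if abs(b[0])<14 and -16<b[1]<16 and -4<b[2]<48: print((x,y),np.round(b,1),end=" ")
print("\nring coords: along axis (0), y, z")
L=np.array([[*( [(at_d(n,x+o[0],y+o[1],d[y+o[1],x+o[0]])-lens)@e for e in(hx,hy,hz)]),x,y] for y in range(14,33) for x in range(31,49)])
m=(abs(L[:,0])<4)&(np.hypot(L[:,1],L[:,2])<28); print(m.sum(),np.median(L[m,0]),np.percentile(L[m,1],[2,98]),np.percentile(L[m,2],[2,98]))
E
python3 ov.py
```

```text
block coords (x,y,z) back face should be y=-10, x in +-8
(11, 38) [-5.3 -8.7 45.4] (11, 39) [ -3.1 -10.8  45.1] (12, 39) [  0.  -10.   46.1] (11, 40) [ -4.9 -10.9  40.4] (12, 40) [ -0.8 -10.5  42.5] (11, 41) [-8.8 -9.9 33.5] (12, 41) [-4.  -9.9 36.3] (13, 41) [  6.2 -12.7  45.2] (15, 41) [ 11.  -10.2  45.7] (11, 42) [-10.1 -10.3  29.2] (12, 42) [ -4.8 -10.5  32.6] (13, 42) [  0.1 -10.5  35.7] (14, 42) [  8.2 -12.3  42.3] (15, 42) [ 12.3 -12.   44.5] (16, 42) [12.6 -9.6 42.4] (11, 43) [ -8.5 -12.2  28.3] (12, 43) [ -7.  -10.4  27.5] (13, 43) [-4.8 -8.9 27.5] (14, 43) [  7.7 -13.   39. ] (15, 43) [ 10.3 -11.9  39.6] (16, 43) [ 13.7 -11.2  41. ] (17, 43) [13.  -8.2 37.7] (11, 44) [ -8.8 -13.1  25.2] (12, 44) [-10.9  -9.4  20.4] (13, 44) [ -3.9 -10.5  25.7] (14, 44) [  1.8 -10.9  29.7] (15, 44) [  9.9 -12.7  36.4] (16, 44) [ 13.4 -12.   37.9] (17, 44) [13.7 -9.6 35.8] (13, 45) [ -5.3 -10.8  21.4] (14, 45) [ -0.9 -10.5  23.8] (15, 45) [  6.5 -11.9  29.8] (16, 45) [ 13.2 -12.9  35. ] (17, 45) [ 12.7 -10.1  31.9] (13, 46) [ -8.4 -10.2  15. ] (14, 46) [-4.  -9.9 17.6] (15, 46) [  6.4 -12.9  27. ] (17, 46) [ 12.9 -11.2  29.4] (18, 46) [13.9 -9.2 28. ] (14, 47) [ -4.3 -10.8  14.4] (15, 47) [  0.3 -10.6  17.1] (16, 47) [  7.1 -11.7  22.5] (17, 47) [ 12.2 -11.9  25.9] (19, 47) [12.3 -6.7 20.8] (14, 48) [ -7.4 -10.3   8. ] (15, 48) [ -2.7 -10.1  10.9] (16, 48) [ 1.5 -9.7 13.1] (17, 48) [ 6.6 -9.8 16.5] (18, 48) [ 12.1 -10.2  20.4] (19, 48) [ 6.6 -4.6 11.3] (15, 49) [-5.8 -9.5  4.4] (16, 49) [  0.4 -10.2   9. ] (17, 49) [  6.2 -10.7  13.2] (18, 49) [ 7.  -8.5 11.6] (19, 49) [ 7.9 -6.3 10. ] (16, 50) [ -2.  -10.    3.4] (17, 50) [ 2.6 -9.8  6.2] (18, 50) [ 6.2 -9.1  7.8] (19, 50) [ 6.8 -6.7  5.8] (18, 51) [ 5.5 -9.7  4.1] (19, 51) [ 8.3 -8.6  4.8] 
ring coords: along axis (0), y, z
121 0.5015653778958228 [-21.0505314   20.79795686] [-16.86559955  23.41866782]
```

The overlay matches both the ring and the block edges to within about 1 px. The depth data puts the back face at −10.3 mm (−10 nominal) and the lens at +0.5 mm, so I'll make a sub-millimetre correction.

Request:
jog_arm(deltas=[-0.5, -0.3, 1.0, 0, 0, 0, -0.5, -0.3, 1.0, 0, 0, 0, -0.5, -0.3, 1.0, 0, 0, 0, -0.5, -0.3, 1.0, 0, 0, 0, -0.5, -0.3, 1.0, 0, 0, 0, -0.5, -0.3, 1.0, 0, 0, 0, -0.5, -0.3, 1.0, 0, 0, 0, -0.5, -0.3, 1.0, 0, 0, 0, -0.5, -0.3, 1.0, 0, 0, 0, -0.5, -0.3, 1.0, 0, 0, 0])

```text
clock: 13.95
ee_pos: [510.0, 303.3, 173.9]
tool_rot: [-0.368, 1.184, 0.524]
force: [-0.7, -0.8, -0.6]
grip_width: 15.3
```

```bash
python3 - <<'E'
from h import *
s=r.sense(); print(go(*present()),abs(s["qvel"]).max(),s["grip_width"],s["force"].round(1))
p,d=r.grab_frame("side"); cv2.imwrite("pics/fin.png",cv2.resize(p[100:330,200:400],(600,690))[:600])
E
```

```text
(array([ 0.7,  0. , -0.4]), array([-0.01, -0.08,  0.04])) 0.0009340889311840051 15.332585499410296 [-0.7 -0.8 -0.6]
```

View pics/fin.png

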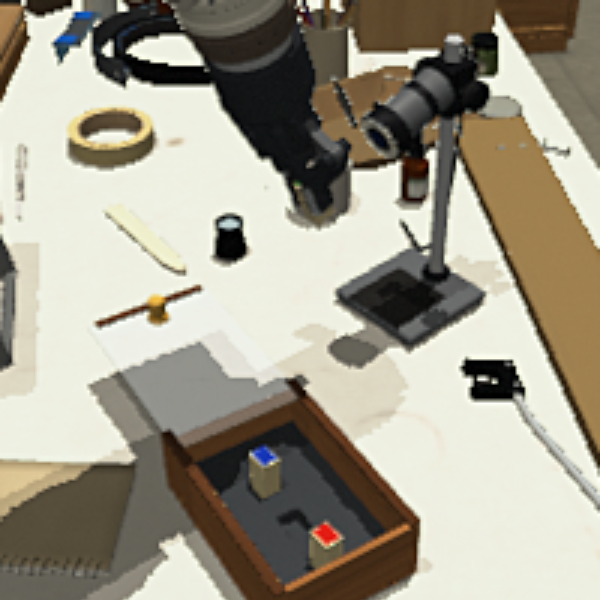

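The final picture shows the cover open, the blue block (263,465) and red block (326,540) standing, and the green block held in front of the lens at about (310,195). The arm is still.

```bash
python3 -c "
from bench import r
print(r.hand_in())"
```

```text
the job is handed in; nothing more can be done
None
```

I slid the cover open to its stop, lifted the green block out by its two plain sides, and handed the job in at about 14 s. The block is held still in front of the inspection lens.

- **Pose:** The tool is within 1 mm and 0.1° of the pose I worked out for 70 mm distance and 20° lean. The joints were at rest, and the grip reads 15.3 mm on the 16 mm block, much as the 16 mm knob did (14.3–14.8 mm).
- **Position against the lens:** Before a last correction of about 1 mm, side-camera depth put the face about 0.8 mm too far out. It also put the lens ring centre 2–3 mm above my estimate and the block centre 1–1.5 mm above, so some height offset of 1–2 mm is unresolved. I did not measure the distance again after that correction.
- **Disagreements:** The two cameras disagreed by about 2 mm on the lens's sideways position, so I aimed midway. The arm hid the block from the top camera, so the block-to-lens check rests on the side camera alone.
- **Other conditions:** The last picture shows the blue and red blocks still standing in their wells. The fingers were on the block's side faces, though the polished face itself is not visible in either camera. Measured force was below 2 N throughout the presentation, with no sign of touching the camera. The highest reading overall was about 15 N, at the cover's end stop.

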